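# Clip the snap hook onto the load cell's eye and tug-check it

### The arm

A 6-joint arm with a two-finger parallel gripper is mounted at the origin on the work surface. World frame = base frame: x ahead of the robot, y to its left, z up, the work surface at z = 0. Lengths are in m, angles in rad, forces in N, time in s.
With the tool pointing down it reaches from about 0.375 to 0.975 m from the base axis. Payload 3.8 kg.
Tool frame: the origin (TCP) lies midway between the tips of the shut fingers; the grasp point (between the pads) lies 19 mm behind it; z points along the fingers, y is the direction in which the jaws open and shut (so a half turn about z gives the same grasp; the last joint's range is limited). The gripper opens to 85 mm and grips with 20 to 120 N. Pads are 22 mm wide; open, the fingers measure 114 mm over their backs; the gripper's body (76 mm by 85 mm) begins 54 mm behind the grasp point. The pads swing forward as they close: fully open they stand 13 mm farther back than shut.
Start: joints at [-1.19, 0.264, 1.604, -0, 1.274, -0.037], TCP at [0.274, -0.617, 0.231] pointing down, gripper open.
Joint ranges: [-2.63, 2.63], [-0.94, 2.18], [0.31, 2.57], [-1.31, 4.45], [0, 2.66], [-2.55, 2.55]. Speed limits (rad/s): [2.57, 2.57, 3.14, 3.14, 3.14, 3.14].

### API

Orientations are given as a rotation vector (axis times angle).
In Python, from workcell import bot gives the robot as it stands.
- The arm moves only by the tool drive_tool, never from a script. Its argument "deltas" is a list of rows, each an object with "hand": the opening, from 0 (shut) to 1 (fully open); "offset": the shift along the world's x, y, z in cm, a list of three; "angular": the turn, a rotation vector about the world's x, y, z in degrees, a list of three. A call has 1 to 8 rows; each row is the pose to reach, as a shift and turn from the pose commanded when the call began; what a row does not reach only later rows make up. A row lasts 1/8 s, in which the tool goes at most 62.5 mm and 10.7 degrees, less where a joint would pass 70% of its speed; a pose out of reach is approached as far as the arm can. A call with a gripper value outside its range is refused whole. The fingers move at their own pace and stop on an object; "force" is the grip in N (left out, the last holds). Time passes only in rows, so rows that repeat a pose let the fingers close. It gives the time, the measured TCP pose, the force and the opening at its end, in the units of the state.
- bot.read_state(): the state, without advancing time (a new reading comes with each control period).
- bot.read_camera(name): name is "scene" or "top"; returns a dict with "frame" (400x640x3 uint8, blue, green, red), "mtx" (3x3 intrinsics, pixels), "R" (3x3) and "t" (3): a world point X has camera coordinates R X + t. Camera axes: x right, y down, z forward; pixel columns grow to the right and rows downward; lengths in m; the calibration is good to about 2 mm. A picture is of the moment at which its call begins. There is no depth.
- bot.finish_job(): hands the job in, once; it reports no verdict.
The state is a dict: "time": time; "q": joint angles; "joint_vel": joint speeds; "joint_torque": joint torques, N m; "tool_pos": TCP position; "tcp_rot": TCP orientation; "wrist_force": force on the tool from outside, world axes, zero at the start; "torque": the same for the moment, N m; "width": opening from 0.0 (shut) to 1.0 (fully open).
Only numpy, scipy, OpenCV 4.12 (cv2) and the standard library are available. Lean on these libraries where they do the work, as an engineer would, in place of code of your own. Each camera call takes 0.05 s, during which the arm holds its last target. There are 200 camera calls.

### The job

Take the steel snap hook by its black grip out of its white slotted rest, press its gate down over the top bar of the load cell's stirrup eye and slide it along so that the bar is caught inside and the gate flicks fully shut behind it. Then pull it steadily straight up with about 12 N for half a second to check that it is caught, and let go of it so that it stays hanging on the eye. The load cell is delicate: never load it with more than 20 N, and leave the weight, the jar and the screwdriver where they are.

Things in the scene. Friction and masses are not known exactly. Their poses are not given: they have to be found in the camera images.
- hook_grip (a point): Centre of the black grip of the loose steel snap hook (0.12 to 0.2 kg). Grip 40 (x) x 14 (y, grasp across) x 30 mm (z), standing on the spine of a flat loop of 10 mm round bar, 100 long (x), 41 high (z). x points to the nose end, z up, gate below. This point is 56 mm above the hook's underside. The grip is nearer the nose end; a bar straight below it meets the gate near its free end.
- hook_mid (a point): Centre of the hook's opening, 18 mm above its underside and 18 mm towards -x from hook_grip; axes the same. The opening runs from the nose's top (10 mm above the underside) to the spine's underside (31 mm). The balance point is near here. With the gate shut, a caught bar can be slid along the whole opening.
- hook_nose (a point): Round end of the fixed nose (10 mm bar), on its centre line, 5 mm above the hook's underside and 7 mm towards +x from hook_grip; axes the same. The bay over the nose takes the centre of an 8 mm bar as far as 11 mm towards +x from here; a bar whose centre is under 2 mm past here still holds the gate off. Pulled up, the hook bears on the bar with the nose's top.
- gate (a joint): Angle of the sprung gate (rad): 0 shut, grows as its free end swings inward (up), stop at 0.54. A 6 mm round rod, pivot 42 mm towards -x from hook_grip, free end 5 mm towards +x, lower side 2 mm above the hook's underside. About 4 N near its free end starts it, 7 N opens it fully, plus friction. Under hook_grip a bar pushes it in 16 to 24 mm from first touch: enough to clear the nose, and up to the stop.
- cell_top (a point): Centre of the top of the load cell, an aluminium block 70 x 70 x 45 mm fixed to the bench. z up; the eye's top bar runs along y. On this axis rises a 16 mm stud with the eye on top. The stud is screwed out differently every time: the centre of the eye's top bar is 52 to 96 mm above this point, to be found by feel or by sight. The hook's x must lie along this x, either way round.
- eye (a joint): Vertical give of the eye on its sprung load cell (m): 0 unloaded, positive pulled up, negative pushed down, 1 mm for every 8 N, stops at 6 mm. The eye is a steel stirrup of 8 mm round bar in the cell's y-z plane: straight top bar along y, centred on the cell's axis, legs 42 mm apart (centres), opening 34 wide x 30 mm high.
- rest: White rest fixed to the bench, 116 (x) x 34 (y) mm, its two ends 34 mm high; the hook stands in their 12 mm wide, 24 mm deep slots along x. Origin: centre of its underside.
- weight: Bystander: brass calibration weight with a knob, 38 mm across, 64 mm high; origin at the centre of its underside.
- flask: Bystander: small brown glass jar with black cap, 44 mm across, 75 mm high; origin at the centre of its underside.
- driver: Bystander: blue-handled screwdriver, 170 mm, lying on the bench along its x; origin on its underside.
Not all that is in view belongs to the job. There is more than one size of the part that bears hook_grip; the job needs the larger. There is more than one size of the part that bears cell_top; the job needs the larger.

How it is judged:
On the way, in this order (a step that is already met when the one before it is completed fails the run):
1. the eye's bar pushes the gate open (value of joint gate above 0.25 rad and contact force between hook and cell above 1 N), for 0.04 s.
2. with the gate shut again, the hook pulls the eye up by at least 1 mm for 0.2 s, the fingers not touching the load cell (value of joint gate below 0.1 rad and value of joint eye above 0.001 m and contact force between hook and cell above 5 N and contact force between the fingers and cell below 1 N), for 0.2 s.
At the end, for the whole second after the job is handed in: The hook hangs on the load cell's eye at rest (its loop's centre within 60 mm of the cell's axis and more than 50 mm above the bench), the gate is shut (under 0.1 rad), the eye is unloaded but for the hook's weight (within 1 mm of rest), and the hook is let go (value of joint gate below 0.1 rad and horizontal distance between hook_mid and cell_top below 0.06 m and height (world z) of hook_mid above 0.05 m and contact force between hook and cell above 0.3 N and linear speed of hook below 0.03 m/s and value of joint eye between -0.001 and 0.001 m); the robot touches nothing.
It fails at once if the hook loads the load cell with more than 20 N (contact force between hook and cell above 20 N).
It fails at once if the weight, the jar or the screwdriver is moved by more than 15 mm (distance of any of weight, flask, driver from where it was at the start of the episode above 0.015 m).
It also fails if it takes over 61 s, if anything falls off the work surface, if the arm or the gripper's body presses on something with over 40 N, if the wrist force passes 120 N, or if a joint passes its speed limit or range.

## Working session

There is one attempt and no reset: what is moved stays moved. The work goes in short steps, Python scripts to look and compute and a tool call to move; the robot and the scene stay as the last step left them, time stands still between calls to the robot, and variables do not carry over. Pictures are saved under pics/ and viewed, about 8 in all and at most 12, crops included, and the job is handed in when it is done.

Besides the shell and the picture viewer there is one more tool, called after "Request:" as name(argument=value, ...), one argument or row to a line, values as JSON. drive_tool: Moves the arm, as the interface text tells. Its arguments: {"type":"object","properties":{"deltas":{"type":"array"},"force":{"type":"number"}},"required":["deltas"]}

```bash
ls; mkdir -p pics
python3 - <<'E'
from workcell import bot
import cv2,numpy as np,pickle
s=bot.read_state();print(s)
for n in("scene","top"):
    c=bot.read_camera(n);cv2.imwrite(f"pics/{n}0.png",c["frame"]);pickle.dump(c,open(f"{n}.pkl","wb"))
    print(n,c["mtx"].round(1).tolist(),c["R"].round(4).tolist(),c["t"].round(4).tolist(),(-c["R"].T@c["t"]).round(3))
E
```

```text
pics
{'time': 0.0, 'q': array([-1.18988931e+00,  2.64765271e-01,  1.60538430e+00,  1.36687596e-05,
        1.27369713e+00, -3.69086809e-02]), 'joint_vel': array([ 0.00155292,  0.00194831, -0.00091467, -0.0017385 ,  0.00146346,
       -0.00042341]), 'joint_torque': array([-3.05671201e-03, -5.15120816e+01, -3.67309892e+01, -4.23523816e-04,
        1.29730452e-02,  1.04209260e-06]), 'tool_pos': array([ 0.27361495, -0.61625296,  0.2299483 ]), 'tcp_rot': array([-3.07111471e+00, -6.51072771e-01,  5.85356451e-04]), 'wrist_force': array([-0.45578109,  0.07685743,  0.50145232]), 'torque': array([-0.0424262 ,  0.02425997, -0.01266479]), 'width': 0.9987130230868466}
scene [[471.4, 0.0, 326.6], [0.0, 471.4, 189.1], [0.0, 0.0, 1.0]] [[-0.874, 0.486, -0.0025], [0.3032, 0.5413, -0.7842], [-0.3798, -0.6861, -0.6205]] [0.5025, -0.1677, 1.2939] [0.981 0.734 0.673]
top [[454.3, 0.0, 317.9], [0.0, 454.3, 207.2], [0.0, 0.0, 1.0]] [[-0.0042, -1.0, -0.0023], [-0.9814, 0.0045, -0.1917], [0.1918, 0.0015, -0.9814]] [0.0491, 0.5941, 1.0874] [0.375 0.045 1.181]
```

View pics/scene0.png

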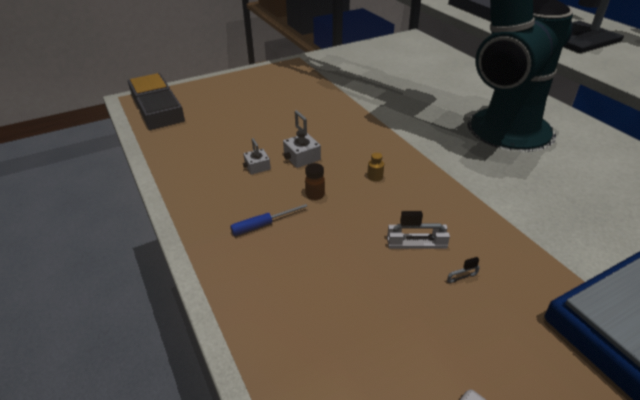

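View pics/top0.png

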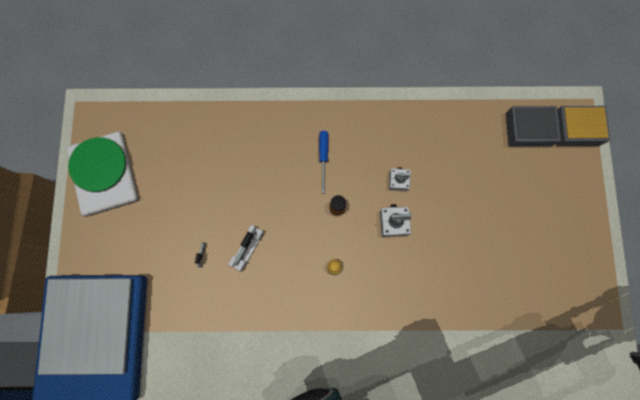

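The scene image shows two hooks: large in the white rest at scene (412,218) / top (247,243), small at scene (471,264) / top (200,255). It also shows two cells: large at scene (302,145) / top (396,221), small at scene (256,160) / top (400,179). The larger of each fits the description. I'll confirm with an enlarged crop.

Run:
```python
import cv2,numpy as np,pickle
S=pickle.load(open("scene.pkl","rb"))["frame"];T=pickle.load(open("top.pkl","rb"))["frame"]
def cr(f,x,y,w,h):
    return cv2.convertScaleAbs(cv2.resize(f[y:y+h,x:x+w],(400,300),interpolation=cv2.INTER_CUBIC),alpha=1.3)
m=np.vstack([np.hstack([cr(S,380,200,80,60),cr(S,265,105,80,60)]),np.hstack([cr(T,210,215,80,60),cr(T,360,185,80,60)])])
cv2.imwrite("pics/crop1.png",m)
```

```text
(no output)
```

View pics/crop1.png

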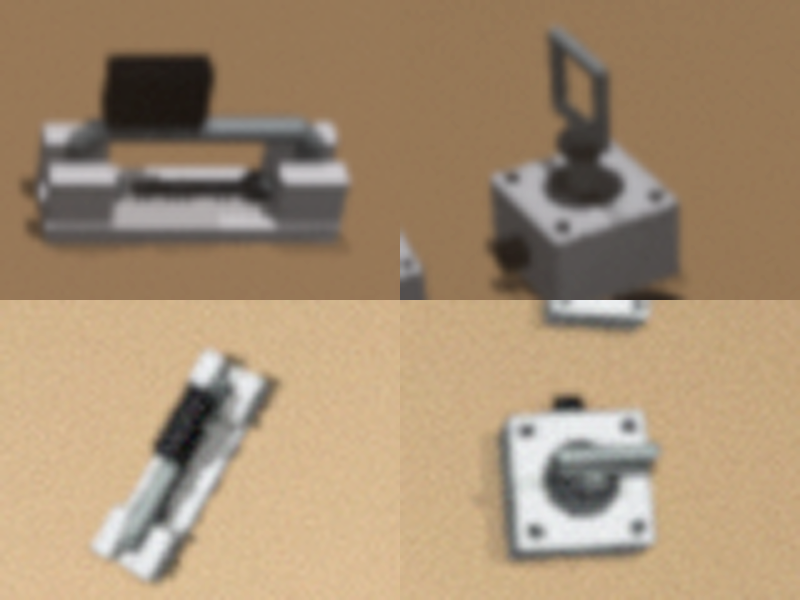

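The enlarged crop confirms the larger hook in the white rest, grip towards the image's upper right in top, and the larger cell, with its eye's bar running left to right in top (world y). Next I'll fit the poses.

```bash
cat > h.py <<'E'
import cv2,numpy as np,pickle
from scipy.optimize import least_squares,minimize
C={n:pickle.load(open(f"{n}.pkl","rb")) for n in("scene","top")}
def proj(n,P):
    c=C[n];q=np.atleast_2d(P)@c["R"].T+c["t"];return (q[:,:2]/q[:,2:])@np.diag([c["mtx"][0,0],c["mtx"][1,1]])+c["mtx"][:2,2]
def ray(n,uv,z):
    c=C[n];o=-c["R"].T@c["t"];d=c["R"].T@np.linalg.inv(c["mtx"])@np.array([*uv,1.]);return o+d*(z-o[2])/d[2]
def pose(x,y,w,P):
    c,s=np.cos(w),np.sin(w);P=np.atleast_2d(P);return P@np.array([[c,s,0],[-s,c,0],[0,0,1]])+[x,y,0]
E
python3 - <<'E'
from h import *
px=lambda x,y,ox,oy:(ox+(x+.5)/5-.5,oy+(y+.5)/5-.5)
# cell
topf=[px(*p,360,185) for p in [(105,116),(241,111),(253,249),(112,255)]]
scf=[px(*p,265,105) for p in [(95,180),(162,241),(280,206)]]
# top view: TL=+x+y,TR=+x-y,BR=-x-y,BL=-x+y
F=.035*np.array([[1,1],[1,-1],[-1,-1],[-1,1]]);F=np.c_[F,np.full(4,.045)]
bt=[px(*p,360,185) for p in [(160,159),(257,150)]]; bs=[px(*p,265,105) for p in [(152,30),(207,72)]]
def bar(h,top): # bar outer ends
    return np.array([[0,.025,.045+h+top],[0,-.025,.045+h+top]])
def res(p):
    x,y,w,h=p
    r=[proj("top",pose(x,y,w,F))-topf, proj("top",pose(x,y,w,bar(h,.002)))-bt]
    sc=proj("scene",pose(x,y,w,F)); return r,sc
x0=ray("top",np.mean(topf,0),.045);print("c0",x0)
def full(p):
    r,sc=res(p)
    # scene: match visible corners: leftmost(+x..), front, right
    i=[np.argmin(np.linalg.norm(sc-q,axis=1)) for q in scf]
    sb=proj("scene",pose(p[0],p[1],p[2],bar(p[3],.002)))
    bb=bs if np.linalg.norm(sb[0]-bs[0])<np.linalg.norm(sb[0]-bs[1]) else bs[::-1]
    return np.r_[r[0].ravel(),r[1].ravel(),(sc[i]-scf).ravel(),(sb-bb).ravel()]
s=least_squares(full,[x0[0],x0[1],0.05,.07],loss="soft_l1");print("cell",s.x,np.degrees(s.x[2]));print(full(s.x).round(1).reshape(-1,2).tolist())
# grip
def msk(n,x,y,w,h):
    f=C[n]["frame"].astype(float).mean(2);m=np.zeros_like(f);bg=np.median(f[y:y+h,x:x+w]);
    m[y:y+h,x:x+w]=f[y:y+h,x:x+w]<38;return m
M={}
for n,b in {"scene":(398,207,28,20),"top":(238,228,20,22)}.items():
    M[n]=msk(n,*b);ys,xs=np.nonzero(M[n]);print(n,len(xs),xs.min(),xs.max(),ys.min(),ys.max())
G=np.array([[a,b,c] for a in(-.02,.02) for b in(-.007,.007) for c in(.051,.081)])
def cost(p):
    e=0
    for n in M:
        q=proj(n,pose(*p,G));hl=cv2.convexHull(q.astype(np.float32));im=np.zeros((3200,5120),np.uint8) if 0 else None
        x0,y0=(390,200) if n=="scene" else (230,220)
        im=np.zeros((400,400),np.uint8);cv2.fillPoly(im,[np.round((hl-[x0-.5,y0-.5])*10).astype(int)],255)
        a=cv2.resize(im,(40,40),interpolation=cv2.INTER_AREA)/255.
        e+=np.abs(a-M[n][y0:y0+40,x0:x0+40]).sum()
    return e
g=ray("top",(247,240),.08);print(g)
best=min((minimize(cost,[g[0]+dx,g[1]+dy,w],method="Nelder-Mead",options=dict(initial_simplex=np.array([[g[0]+dx,g[1]+dy,w]]*4)+np.vstack([np.zeros(3),np.diag([.004,.004,.1])]))) for dx in(-.003,.003) for dy in(-.003,.003) for w in(-.35,-.5)),key=lambda r:r.fun)
print("grip",best.x,np.degrees(best.x[2]),best.fun)
# rest: end faces top-corner check
rc=[px(*p,210,215) for p in [(207,348-300),(272,380-300),(155,580-300),(92,545-300)]]
R=np.c_[np.array([[58,17],[58,-17],[-58,-17],[-58,17]])/1e3,np.full(4,.034)]
r=least_squares(lambda p:(proj("top",pose(*p,R))-rc).ravel(),[g[0],g[1],-.4]);print("rest",r.x,np.degrees(r.x[2]),np.abs(r.fun).max())
for nm,uv,z in(("weight",(335,267),.06),("jar",(338,205),.075)):print(nm,ray("top",uv,z))
E
```

```text
c0 [ 0.55986583 -0.14907036  0.045     ]
cell [ 0.56049555 -0.14954127  0.04338045  0.0758081 ] 2.4855166229680905
[[-0.1, 0.2], [0.1, -0.1], [0.1, -0.4], [0.6, -0.3], [-1.4, -0.3], [0.3, 0.5], [-0.8, -0.4], [-0.6, 0.9], [1.1, -0.6], [0.2, 0.2], [0.8, -0.4]]
scene 289 401 421 212 226
top 54 243 252 233 247
[0.50929495 0.21944053 0.08      ]
grip [ 0.5135759   0.22141445 -0.57084619] -32.70707738334997 154.8549019607843
rest [ 0.49693415  0.2288295  -0.50671793] -29.032799027760923 0.7918562303612191
weight [0.44426157 0.00507909 0.06      ]
jar [ 0.59623857 -0.00358271  0.075     ]
```

```bash
cat > ov.py <<'E'
from h import *
def box(n,im,x0,y0,k,P,col):
    q=cv2.convexHull(((proj(n,P)-[x0-.5,y0-.5])*k-.5).astype(np.float32));cv2.polylines(im,[np.round(q).astype(int)],True,col,1)
def cr(n,x,y,w=80,h=60,k=5,br=1.6): return cv2.convertScaleAbs(cv2.resize(C[n]["frame"][y:y+h,x:x+w],None,fx=k,fy=k,interpolation=cv2.INTER_CUBIC),alpha=br)
def B(x,y,z0,z1): return np.array([[a,b,c] for a in x for b in y for c in(z0,z1)])
E
python3 - <<'E'
from ov import *
g=(.513,.2205,np.radians(-29.5));c=(.5605,-.1495,np.radians(2.5));h=.0758
out=[]
for n,(a,b) in {"scene":((372,200),(265,105)),"top":((210,215),(360,185))}.items():
    i=cr(n,*a);box(n,i,*a,5,pose(*g,B((-.02,.02),(-.007,.007),.051,.081)),(0,255,0));box(n,i,*a,5,pose(*g,B((-.076,.040),(-.017,.017),0,.034)),(255,0,0))
    j=cr(n,*b);box(n,j,*b,5,pose(*c,B((-.035,.035),(-.035,.035),0,.045)),(0,255,0));box(n,j,*b,5,pose(*c,B((-.004,.004),(-.025,.025),.045+h-.004,.045+h+.004)),(0,0,255))
    out.append(np.hstack([i,j]))
cv2.imwrite("pics/ov1.png",np.vstack(out))
E
```

```text
(no output)
```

View pics/ov1.png

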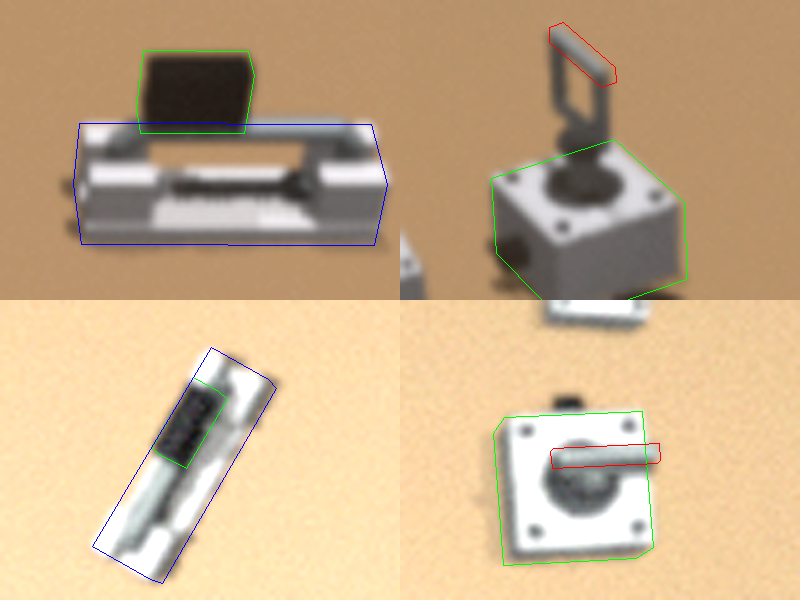

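Both overlays fit to about 1 px. Poses:

| Item | Position (m) | Yaw |
|---|---|---|
| Grip | (0.513, 0.2205) | -30° |
| Cell | (0.5605, -0.1495) | 2.5° |

The eye bar is about 76 mm above the cell top. I'm moving above the grip.

Request:
drive_tool(
  deltas=[
    {"hand": 1,"offset": [23.9,83.7,0],"angular": [0,0,126]},
    {"hand": 1,"offset": [23.9,83.7,0],"angular": [0,0,126]},
    {"hand": 1,"offset": [23.9,83.7,0],"angular": [0,0,126]},
    {"hand": 1,"offset": [23.9,83.7,0],"angular": [0,0,126]},
    {"hand": 1,"offset": [23.9,83.7,0],"angular": [0,0,126]},
    {"hand": 1,"offset": [23.9,83.7,0],"angular": [0,0,126]},
    {"hand": 1,"offset": [23.9,83.7,0],"angular": [0,0,126]},
    {"hand": 1,"offset": [23.9,83.7,0],"angular": [0,0,126]},
  ],
)

```text
time: 1.1
tool_pos: [0.4111, -0.1342, 0.2311]
tcp_rot: [1.797, 2.576, 0.0]
wrist_force: [1.2, 0.4, -0.1]
width: 0.995
```

Request:
drive_tool(
  deltas=[
    {"hand": 1,"offset": [10.2,35.5,0],"angular": [0,0,40]},
    {"hand": 1,"offset": [10.2,35.5,0],"angular": [0,0,40]},
    {"hand": 1,"offset": [10.2,35.5,0],"angular": [0,0,40]},
    {"hand": 1,"offset": [10.2,35.5,0],"angular": [0,0,40]},
    {"hand": 1,"offset": [10.2,35.5,0],"angular": [0,0,40]},
    {"hand": 1,"offset": [10.2,35.5,0],"angular": [0,0,40]},
    {"hand": 1,"offset": [10.2,35.5,0],"angular": [0,0,40]},
    {"hand": 1,"offset": [10.2,35.5,0],"angular": [0,0,40]},
  ],
)

```text
time: 2.1
tool_pos: [0.5125, 0.2185, 0.2305]
tcp_rot: [-0.814, -3.033, 0.002]
wrist_force: [-0.8, -0.8, -0.9]
width: 1.0
```

```bash
cat > st.py <<'E'
from workcell import bot
import numpy as np
from scipy.spatial.transform import Rotation as R
s=bot.read_state();m=R.from_rotvec(s["tcp_rot"]).as_matrix()
print("t",round(s["time"],2),"tcp",(s["tool_pos"]*1e3).round(1),"psi",np.degrees(np.arctan2(m[1,1],m[0,1])).round(2),"tilt",(m[:2,2]).round(4),"F",s["wrist_force"].round(2),"M",s["torque"].round(2),"w",round(s["width"],3),"q6",s["q"][5].round(2))
E
python3 st.py
```

```text
t 2.1 tcp [512.5 218.5 230.5] psi 59.94 tilt [-0.0016 -0.0012] F [-0.82 -0.81 -0.86] M [-0.01 -0.05 -0.01] w 1.0 q6 -0.69
```

Request:
drive_tool(
  deltas=[
    {"hand": 1,"offset": [0,0.2,-5],"angular": [0,0,0]},
    {"hand": 1,"offset": [0,0.2,-10],"angular": [0,0,0]},
    {"hand": 1,"offset": [0,0.2,-15],"angular": [0,0,0]},
    {"hand": 1,"offset": [0,0.2,-17],"angular": [0,0,0]},
    {"hand": 1,"offset": [0,0.2,-18],"angular": [0,0,0]},
    {"hand": 1,"offset": [0,0.2,-18],"angular": [0,0,0]},
    {"hand": 0.4,"offset": [0,0.2,-18],"angular": [0,0,0]},
    {"hand": 0.3,"offset": [0,0.2,-18],"angular": [0,0,0]},
  ],
  force=60,
)

```text
time: 3.1
tool_pos: [0.5143, 0.2212, 0.0528]
tcp_rot: [0.816, 3.032, 0.003]
wrist_force: [0.1, 0.5, -0.5]
width: 0.604
```

```bash
python3 st.py
python3 - <<'E'
from workcell import bot
import pickle
for n in("scene","top"): pickle.dump(bot.read_camera(n),open(f"{n}.pkl","wb"))
from ov import *
i=cr("scene",362,160,100,100,6,1.8);j=cr("top",205,205,66,100,6,1.5)
cv2.imwrite("pics/g1.png",np.hstack([i,j])[:600,:800])
E
```

```text
t 3.1 tcp [514.3 221.2  52.8] psi 59.88 tilt [0.0025 0.001 ] F [ 0.12  0.53 -0.51] M [ 0.    0.02 -0.02] w 0.604 q6 -0.68
```

View pics/g1.png

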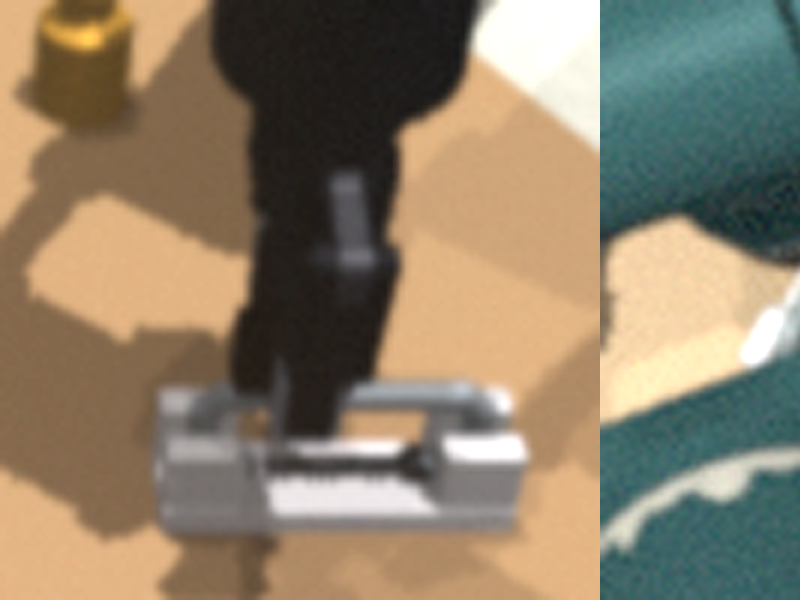

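The hand straddles the black grip above the rest, with the near finger at crop (310,400). Now closing.

Request:
drive_tool(
  deltas=[
    {"hand": 0,"offset": [0,0,0],"angular": [0,0,0]},
    {"hand": 0,"offset": [0,0,0],"angular": [0,0,0]},
    {"hand": 0,"offset": [0,0,0],"angular": [0,0,0]},
    {"hand": 0,"offset": [0,0,0],"angular": [0,0,0]},
    {"hand": 0,"offset": [0,0,0],"angular": [0,0,0]},
    {"hand": 0,"offset": [0,0,0],"angular": [0,0,0]},
    {"hand": 0,"offset": [0,0,0],"angular": [0,0,0]},
  ],
  force=60,
)

```text
time: 4.08
tool_pos: [0.5135, 0.2211, 0.0518]
tcp_rot: [0.816, 3.033, 0.001]
wrist_force: [-1.0, 1.1, 6.2]
width: 0.155
```

```bash
python3 st.py
```

```text
t 4.08 tcp [513.5 221.1  51.8] psi 59.88 tilt [0.0007 0.0005] F [-1.03  1.09  6.18] M [0.15 0.2  0.07] w 0.155 q6 -0.68
```

Request:
drive_tool(
  deltas=[
    {"hand": 0,"offset": [0,0,1],"angular": [0,0,0]},
    {"hand": 0,"offset": [0,0,3],"angular": [0,0,0]},
    {"hand": 0,"offset": [0,0,6],"angular": [0,0,0]},
    {"hand": 0,"offset": [0,0,10],"angular": [0,0,0]},
    {"hand": 0,"offset": [0,0,14],"angular": [0,0,0]},
    {"hand": 0,"offset": [0,0,16],"angular": [0,0,0]},
    {"hand": 0,"offset": [0,0,16],"angular": [0,0,0]},
    {"hand": 0,"offset": [0,0,16],"angular": [0,0,0]},
  ],
)

```text
time: 5.08
tool_pos: [0.5119, 0.2203, 0.2091]
tcp_rot: [-0.816, -3.031, 0.003]
wrist_force: [-0.3, 0.3, -2.3]
width: 0.153
```

```bash
python3 st.py
python3 - <<'E'
from workcell import bot
import pickle
for n in("scene","top"): pickle.dump(bot.read_camera(n),open(f"{n}.pkl","wb"))
from ov import *
s=bot.read_state();x,y,z=s["tool_pos"]
g=(x,y,np.radians(-30.1))
i=cr("scene",372,110,100,75,8,1.8)
u=z-.0418
box("scene",i,372,110,8,pose(*g,B((-.02,.02),(-.007,.007),u+.041,u+.071)),(0,255,0))
box("scene",i,372,110,8,pose(*g,B((-.068,.032),(-.005,.005),u,u+.041)),(255,0,0))
cv2.imwrite("pics/g2.png",i)
E
```

```text
t 5.08 tcp [511.9 220.3 209.1] psi 59.88 tilt [-0.0033 -0.0013] F [-0.33  0.28 -2.33] M [-0.03 -0.07  0.01] w 0.153 q6 -0.68
```

View pics/g2.png

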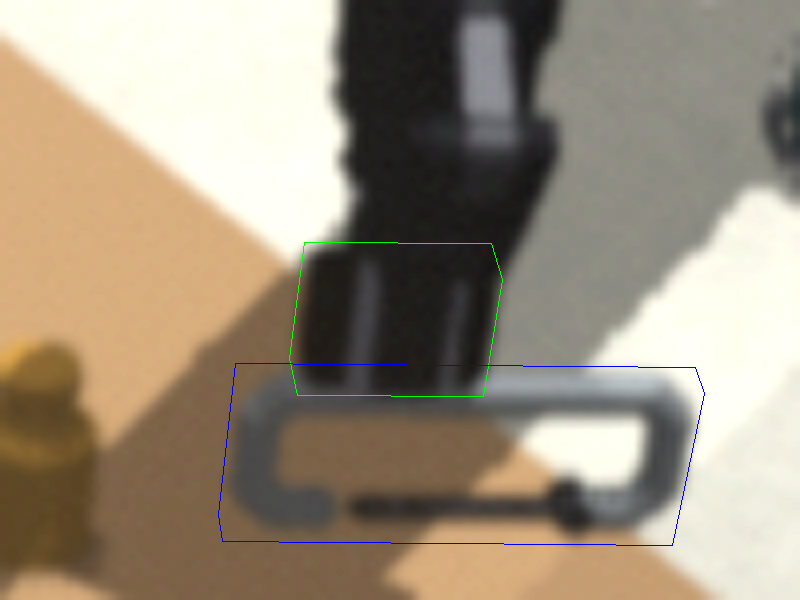

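The hook is held level, nose to the left at crop (335,510), matching the model boxes to 1–2 mm. The gate is shut. Next: above the eye, with the bar about 2 mm behind the grip centre.

Request:
drive_tool(
  deltas=[
    {"hand": 0,"offset": [0.6,-4,0],"angular": [0,0,4]},
    {"hand": 0,"offset": [1.2,-9,0],"angular": [0,0,8]},
    {"hand": 0,"offset": [2,-15,0],"angular": [0,0,13]},
    {"hand": 0,"offset": [2.9,-21,0],"angular": [0,0,18]},
    {"hand": 0,"offset": [3.7,-27,0],"angular": [0,0,23]},
    {"hand": 0,"offset": [4.5,-33,0],"angular": [0,0,28]},
    {"hand": 0,"offset": [4.9,-36,0],"angular": [0,0,31]},
    {"hand": 0,"offset": [5.1,-37,0],"angular": [0,0,32.6]},
  ],
)

```text
time: 6.18
tool_pos: [0.5633, -0.1513, 0.2092]
tcp_rot: [0.065, -3.138, -0.001]
wrist_force: [-0.2, 0.7, -1.2]
width: 0.152
```

Request:
drive_tool(
  deltas=[
    {"hand": 0,"offset": [0,0,0],"angular": [0,0,0]},
    {"hand": 0,"offset": [0,0,0],"angular": [0,0,0]},
    {"hand": 0,"offset": [0,0,0],"angular": [0,0,0]},
  ],
)

```text
time: 6.55
tool_pos: [0.5639, -0.1483, 0.2109]
tcp_rot: [0.069, -3.14, -0.001]
wrist_force: [-0.2, 0.1, -2.3]
width: 0.153
```

```bash
python3 st.py
python3 - <<'E'
from workcell import bot
import pickle
for n in("scene","top"): pickle.dump(bot.read_camera(n),open(f"{n}.pkl","wb"))
from ov import *
s=bot.read_state();x,y,z=s["tool_pos"]
g=(x,y,np.radians(2.5));c=(.5605,-.1495,np.radians(2.5));h=.0758
o=(260,75);i=cr("scene",*o,80,100,6,1.8)
u=z-.0418
box("scene",i,*o,6,pose(*g,B((-.02,.02),(-.007,.007),u+.041,u+.071)),(0,255,0))
box("scene",i,*o,6,pose(*g,B((-.068,.032),(-.005,.005),u,u+.041)),(255,0,0))
box("scene",i,*o,6,pose(*c,B((-.004,.004),(-.025,.025),.045+h-.004,.045+h+.004)),(0,0,255))
cv2.imwrite("pics/g3.png",i)
E
```

```text
t 6.55 tcp [ 563.9 -148.3  210.9] psi 92.53 tilt [-0.0007  0.0004] F [-0.23  0.1  -2.29] M [-0.03 -0.03  0.02] w 0.153 q6 -1.91
```

View pics/g3.png

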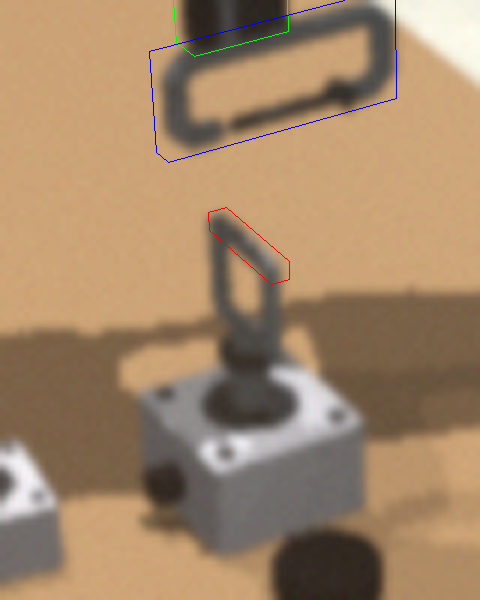

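Hook is above the eye, with the bar (crop (215,215)–(280,265)) below the gate's free end near the nose. Now descending by feel.

Request:
drive_tool(
  deltas=[
    {"hand": 0,"offset": [0,0,-2],"angular": [0,0,0]},
    {"hand": 0,"offset": [0,0,-3.5],"angular": [0,0,0]},
    {"hand": 0,"offset": [0,0,-4],"angular": [0,0,0]},
    {"hand": 0,"offset": [0,0,-4],"angular": [0,0,0]},
  ],
)

```text
time: 7.15
tool_pos: [0.5636, -0.149, 0.1701]
tcp_rot: [0.068, -3.139, -0.001]
wrist_force: [0.5, -0.5, -1.6]
width: 0.15
```

Request:
drive_tool(
  deltas=[
    {"hand": 0,"offset": [0,0,-0.2],"angular": [0,0,0]},
    {"hand": 0,"offset": [0,0,-0.4],"angular": [0,0,0]},
  ],
)

```text
time: 7.4
tool_pos: [0.5646, -0.1493, 0.1679]
tcp_rot: [-0.068, 3.14, -0.001]
wrist_force: [-0.5, 0.1, -2.3]
width: 0.151
```

Request:
drive_tool(
  deltas=[
    {"hand": 0,"offset": [0,0,-0.2],"angular": [0,0,0]},
    {"hand": 0,"offset": [0,0,-0.4],"angular": [0,0,0]},
  ],
)

```text
time: 7.65
tool_pos: [0.5642, -0.1492, 0.1633]
tcp_rot: [-0.068, 3.141, -0.0]
wrist_force: [-0.1, 0.3, -2.3]
width: 0.156
```

Request:
drive_tool(
  deltas=[
    {"hand": 0,"offset": [0,0,-0.2],"angular": [0,0,0]},
    {"hand": 0,"offset": [0,0,-0.3],"angular": [0,0,0]},
  ],
)

```text
time: 7.9
tool_pos: [0.5644, -0.1493, 0.161]
tcp_rot: [-0.068, 3.14, -0.0]
wrist_force: [-0.1, 0.3, 2.4]
width: 0.15
```

Request:
drive_tool(
  deltas=[
    {"hand": 0,"offset": [0,0,-0.2],"angular": [0,0,0]},
    {"hand": 0,"offset": [0,0,-0.3],"angular": [0,0,0]},
  ],
)

```text
time: 8.15
tool_pos: [0.5644, -0.1492, 0.1576]
tcp_rot: [-0.068, 3.14, -0.0]
wrist_force: [-1.0, 0.4, 3.3]
width: 0.156
```

Request:
drive_tool(
  deltas=[
    {"hand": 0,"offset": [0,0,-0.2],"angular": [0,0,0]},
    {"hand": 0,"offset": [0,0,-0.3],"angular": [0,0,0]},
  ],
)

```text
time: 8.4
tool_pos: [0.5645, -0.1492, 0.1544]
tcp_rot: [-0.068, 3.14, -0.0]
wrist_force: [-0.4, 0.6, 2.7]
width: 0.156
```

Contact came at about z=0.162 with a soft 5 N, so it is on the gate and not on the nose. I'll keep pressing.

Request:
drive_tool(
  deltas=[
    {"hand": 0,"offset": [0,0,-0.2],"angular": [0,0,0]},
    {"hand": 0,"offset": [0,0,-0.4],"angular": [0,0,0]},
    {"hand": 0,"offset": [0,0,-0.6],"angular": [0,0,0]},
  ],
)

```text
time: 8.78
tool_pos: [0.5651, -0.1492, 0.1488]
tcp_rot: [-0.068, 3.139, -0.0]
wrist_force: [2.0, 0.1, 4.7]
width: 0.151
```

Request:
drive_tool(
  deltas=[
    {"hand": 0,"offset": [0,0,-0.2],"angular": [0,0,0]},
    {"hand": 0,"offset": [0,0,-0.4],"angular": [0,0,0]},
  ],
)

```text
time: 9.02
tool_pos: [0.5652, -0.1495, 0.145]
tcp_rot: [-0.068, 3.138, -0.001]
wrist_force: [0.3, 0.3, 6.6]
width: 0.151
```

Request:
drive_tool(
  deltas=[
    {"hand": 0,"offset": [0,0,-0.2],"angular": [0,0,0]},
    {"hand": 0,"offset": [0,0,-0.3],"angular": [0,0,0]},
    {"hand": 0,"offset": [0,0,-0.3],"angular": [0,0,0]},
  ],
)

```text
time: 9.4
tool_pos: [0.5648, -0.1495, 0.1419]
tcp_rot: [-0.068, 3.139, -0.001]
wrist_force: [-0.3, 0.2, 6.3]
width: 0.154
```

```bash
python3 st.py
```

```text
t 9.4 tcp [ 564.8 -149.5  141.9] psi 92.48 tilt [ 0.0015 -0.0007] F [-0.27  0.16  6.3 ] M [0.05 0.06 0.02] w 0.154 q6 -1.92
```

Pressed in about 19 mm at 8.6 N net. Now sliding the hook towards -x so the bar enters the bay.

Request:
drive_tool(
  deltas=[
    {"hand": 0,"offset": [-0.2,0,0],"angular": [0,0,0]},
    {"hand": 0,"offset": [-0.5,0,0],"angular": [0,0,0]},
  ],
)

```text
time: 9.65
tool_pos: [0.5594, -0.1494, 0.1417]
tcp_rot: [-0.068, 3.14, -0.001]
wrist_force: [-2.4, -0.6, 4.6]
width: 0.154
```

Request:
drive_tool(
  deltas=[
    {"hand": 0,"offset": [-0.2,0,0],"angular": [0,0,0]},
    {"hand": 0,"offset": [-0.5,0,0],"angular": [0,0,0]},
  ],
)

```text
time: 9.9
tool_pos: [0.5531, -0.1488, 0.1398]
tcp_rot: [0.068, -3.139, -0.001]
wrist_force: [0.3, 0.2, -1.6]
width: 0.153
```

Request:
drive_tool(
  deltas=[
    {"hand": 0,"offset": [-0.2,0,0],"angular": [0,0,0]},
    {"hand": 0,"offset": [-0.5,0,0],"angular": [0,0,0]},
    {"hand": 0,"offset": [-0.5,0,0],"angular": [0,0,0]},
  ],
)

```text
time: 10.28
tool_pos: [0.5488, -0.1491, 0.1411]
tcp_rot: [0.068, -3.14, -0.0]
wrist_force: [-0.6, 0.3, -1.7]
width: 0.152
```

```bash
python3 st.py
```

```text
t 10.28 tcp [ 548.8 -149.1  141.1] psi 92.48 tilt [-0.0004  0.0001] F [-0.59  0.27 -1.75] M [ 0.04 -0.03  0.03] w 0.152 q6 -1.92
```

The gate force is gone at x≈0.553, so the bar is past the gate. Now lifting to bear on the nose.

Request:
drive_tool(
  deltas=[
    {"hand": 0,"offset": [0,0,0.15],"angular": [0,0,0]},
    {"hand": 0,"offset": [0,0,0.3],"angular": [0,0,0]},
    {"hand": 0,"offset": [0,0,0.4],"angular": [0,0,0]},
  ],
)

```text
time: 10.65
tool_pos: [0.5494, -0.1492, 0.1456]
tcp_rot: [-0.068, 3.14, -0.0]
wrist_force: [0.5, -0.2, -1.7]
width: 0.155
```

Request:
drive_tool(
  deltas=[
    {"hand": 0,"offset": [0,0,0.05],"angular": [0,0,0]},
    {"hand": 0,"offset": [0,0,0.1],"angular": [0,0,0]},
  ],
)

```text
time: 10.9
tool_pos: [0.5492, -0.1491, 0.1463]
tcp_rot: [-0.068, 3.141, -0.0]
wrist_force: [1.1, -1.1, -1.7]
width: 0.152
```

Request:
drive_tool(
  deltas=[
    {"hand": 0,"offset": [0,0,0.05],"angular": [0,0,0]},
    {"hand": 0,"offset": [0,0,0.1],"angular": [0,0,0]},
  ],
)

```text
time: 11.15
tool_pos: [0.5491, -0.1492, 0.1473]
tcp_rot: [0.068, -3.141, 0.0]
wrist_force: [-0.8, -0.1, -2.4]
width: 0.151
```

Request:
drive_tool(
  deltas=[
    {"hand": 0,"offset": [0,0,0.05],"angular": [0,0,0]},
    {"hand": 0,"offset": [0,0,0.05],"angular": [0,0,0]},
  ],
)

```text
time: 11.4
tool_pos: [0.5491, -0.1491, 0.1476]
tcp_rot: [0.068, -3.141, -0.0]
wrist_force: [0.2, -0.1, -3.0]
width: 0.149
```

Request:
drive_tool(
  deltas=[
    {"hand": 0,"offset": [0,0,0.05],"angular": [0,0,0]},
    {"hand": 0,"offset": [0,0,0.05],"angular": [0,0,0]},
  ],
)

```text
time: 11.65
tool_pos: [0.549, -0.1491, 0.148]
tcp_rot: [0.068, -3.141, -0.0]
wrist_force: [1.2, 0.1, -4.8]
width: 0.156
```

Request:
drive_tool(
  deltas=[
    {"hand": 0,"offset": [0,0,0.05],"angular": [0,0,0]},
    {"hand": 0,"offset": [0,0,0.05],"angular": [0,0,0]},
  ],
)

```text
time: 11.9
tool_pos: [0.549, -0.1491, 0.1484]
tcp_rot: [0.068, -3.14, -0.0]
wrist_force: [0.9, 0.5, -6.6]
width: 0.153
```

Request:
drive_tool(
  deltas=[
    {"hand": 0,"offset": [0,0,0.05],"angular": [0,0,0]},
    {"hand": 0,"offset": [0,0,0.1],"angular": [0,0,0]},
    {"hand": 0,"offset": [0,0,0.1],"angular": [0,0,0]},
  ],
)

```text
time: 12.28
tool_pos: [0.5489, -0.1491, 0.1491]
tcp_rot: [0.068, -3.14, -0.0]
wrist_force: [1.8, -1.3, -10.7]
width: 0.156
```

Request:
drive_tool(
  deltas=[
    {"hand": 0,"offset": [0,0,0.05],"angular": [0,0,0]},
    {"hand": 0,"offset": [0,0,0.05],"angular": [0,0,0]},
  ],
)

```text
time: 12.52
tool_pos: [0.5489, -0.1491, 0.1496]
tcp_rot: [0.068, -3.14, -0.0]
wrist_force: [3.0, -0.4, -13.6]
width: 0.154
```

Request:
drive_tool(
  deltas=[
    {"hand": 0,"offset": [0,0,0.02],"angular": [0,0,0]},
    {"hand": 0,"offset": [0,0,0.02],"angular": [0,0,0]},
    {"hand": 0,"offset": [0,0,0.02],"angular": [0,0,0]},
    {"hand": 0,"offset": [0,0,0.02],"angular": [0,0,0]},
    {"hand": 0,"offset": [0,0,0.02],"angular": [0,0,0]},
    {"hand": 0,"offset": [0,0,0.02],"angular": [0,0,0]},
  ],
)

```text
time: 13.28
tool_pos: [0.5489, -0.1491, 0.1502]
tcp_rot: [0.068, -3.14, -0.0]
wrist_force: [3.4, -2.0, -17.0]
width: 0.148
```

```bash
python3 st.py
python3 - <<'E'
from workcell import bot
import pickle
for n in("scene",): pickle.dump(bot.read_camera(n),open(f"{n}.pkl","wb"))
from ov import *
cv2.imwrite("pics/g4.png",cr("scene",250,85,80,60,10,1.8))
E
```

```text
t 13.28 tcp [ 548.9 -149.1  150.2] psi 92.48 tilt [-0.0007  0.0002] F [  3.39  -1.97 -17.01] M [-0.2  -0.48 -0.  ] w 0.148 q6 -1.92
```

View pics/g4.png

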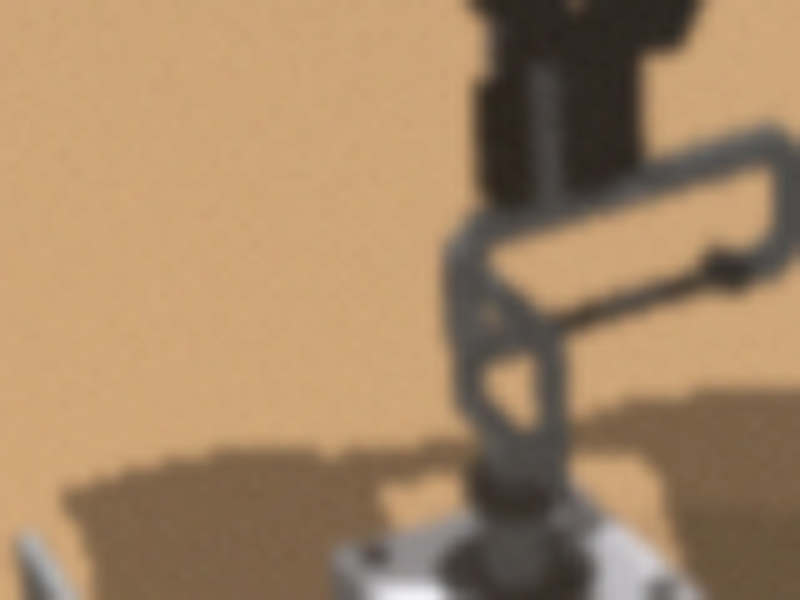

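The hook is caught: the bar is in the nose bay at crop (490,310) and the gate runs straight and shut to the nose. The pull has held for over half a second at 11–15 N net. Now easing off and centring the opening on the bar.

Request:
drive_tool(
  deltas=[
    {"hand": 0,"offset": [0,0,-0.1],"angular": [0,0,0]},
    {"hand": 0,"offset": [0,0,-0.2],"angular": [0,0,0]},
    {"hand": 0,"offset": [0,0,-0.3],"angular": [0,0,0]},
    {"hand": 0,"offset": [0,0,-0.5],"angular": [0,0,0]},
    {"hand": 0,"offset": [0,0,-0.7],"angular": [0,0,0]},
    {"hand": 0,"offset": [0,0,-0.9],"angular": [0,0,0]},
    {"hand": 0,"offset": [0,0,-0.9],"angular": [0,0,0]},
  ],
)

```text
time: 14.2
tool_pos: [0.5494, -0.1492, 0.1418]
tcp_rot: [-0.068, 3.14, -0.0]
wrist_force: [-0.4, 0.6, -3.0]
width: 0.151
```

```bash
python3 st.py
```

```text
t 14.2 tcp [ 549.4 -149.2  141.8] psi 92.48 tilt [ 0.0006 -0.0002] F [-0.41  0.57 -3.  ] M [-0.01 -0.11 -0.01] w 0.151 q6 -1.92
```

Request:
drive_tool(
  deltas=[
    {"hand": 0,"offset": [0.4,0,0],"angular": [0,0,0]},
    {"hand": 0,"offset": [0.8,0,0],"angular": [0,0,0]},
    {"hand": 0,"offset": [1.2,0.1,0],"angular": [0,0,0]},
  ],
)

```text
time: 14.58
tool_pos: [0.5616, -0.1482, 0.1415]
tcp_rot: [-0.068, 3.141, -0.0]
wrist_force: [0.9, 0.5, -3.3]
width: 0.155
```

Request:
drive_tool(
  deltas=[
    {"hand": 0,"offset": [0.5,0,0],"angular": [0,0,0]},
    {"hand": 0,"offset": [1,0,0],"angular": [0,0,0]},
    {"hand": 0,"offset": [1.5,0,0],"angular": [0,0,0]},
    {"hand": 0,"offset": [1.9,0.1,0],"angular": [0,0,0]},
    {"hand": 0,"offset": [1.9,0.1,0],"angular": [0,0,0]},
  ],
)

```text
time: 15.2
tool_pos: [0.5805, -0.1471, 0.1415]
tcp_rot: [-0.068, 3.141, -0.0]
wrist_force: [1.0, 0.6, -2.5]
width: 0.15
```

Request:
drive_tool(
  deltas=[
    {"hand": 0,"offset": [0,0,-0.2],"angular": [0,0,0]},
    {"hand": 0,"offset": [0,0,-0.4],"angular": [0,0,0]},
    {"hand": 0,"offset": [0,0,-0.4],"angular": [0,0,0]},
  ],
)

```text
time: 15.58
tool_pos: [0.5798, -0.1471, 0.1371]
tcp_rot: [0.068, -3.14, -0.0]
wrist_force: [-0.6, 0.2, -2.0]
width: 0.151
```

Request:
drive_tool(
  deltas=[
    {"hand": 0,"offset": [0,0,-0.1],"angular": [0,0,0]},
    {"hand": 0,"offset": [0,0,-0.1],"angular": [0,0,0]},
  ],
)

```text
time: 15.82
tool_pos: [0.5801, -0.1472, 0.1364]
tcp_rot: [0.068, -3.141, -0.0]
wrist_force: [0.3, 0.9, -1.9]
width: 0.157
```

Request:
drive_tool(
  deltas=[
    {"hand": 0,"offset": [0,0,-0.1],"angular": [0,0,0]},
    {"hand": 0,"offset": [0,0,-0.1],"angular": [0,0,0]},
  ],
)

```text
time: 16.08
tool_pos: [0.5801, -0.1472, 0.1354]
tcp_rot: [0.068, -3.141, -0.0]
wrist_force: [-0.4, -0.5, -1.3]
width: 0.151
```

Request:
drive_tool(
  deltas=[
    {"hand": 0,"offset": [0,0,-0.1],"angular": [0,0,0]},
    {"hand": 0,"offset": [0,0,-0.1],"angular": [0,0,0]},
  ],
)

```text
time: 16.32
tool_pos: [0.5801, -0.1471, 0.1344]
tcp_rot: [0.068, -3.141, -0.0]
wrist_force: [0.3, 0.9, -2.1]
width: 0.149
```

Request:
drive_tool(
  deltas=[
    {"hand": 0,"offset": [0,0,-0.1],"angular": [0,0,0]},
    {"hand": 0,"offset": [0,0,-0.1],"angular": [0,0,0]},
  ],
)

```text
time: 16.58
tool_pos: [0.5803, -0.1472, 0.1338]
tcp_rot: [-0.068, 3.141, -0.0]
wrist_force: [0.0, -0.2, 0.3]
width: 0.153
```

Request:
drive_tool(
  deltas=[
    {"hand": 0,"offset": [0,0,-0.1],"angular": [0,0,0]},
    {"hand": 0,"offset": [0,0,-0.1],"angular": [0,0,0]},
  ],
)

```text
time: 16.82
tool_pos: [0.5804, -0.1472, 0.1332]
tcp_rot: [-0.068, 3.14, -0.0]
wrist_force: [-1.4, 0.9, 3.1]
width: 0.15
```

Spine is bearing on the bar. I'll relax slightly and release.

Request:
drive_tool(
  deltas=[
    {"hand": 0,"offset": [0,0,0.08],"angular": [0,0,0]},
    {"hand": 0,"offset": [0,0,0.08],"angular": [0,0,0]},
    {"hand": 0.2,"offset": [0,0,0.08],"angular": [0,0,0]},
    {"hand": 0.25,"offset": [0,0,0.08],"angular": [0,0,0]},
    {"hand": 0.35,"offset": [0,0,0.08],"angular": [0,0,0]},
    {"hand": 0.5,"offset": [0,0,0.08],"angular": [0,0,0]},
    {"hand": 0.6,"offset": [0,0,0.08],"angular": [0,0,0]},
    {"hand": 0.6,"offset": [0,0,0.08],"angular": [0,0,0]},
  ],
)

```text
time: 17.82
tool_pos: [0.5802, -0.1472, 0.1333]
tcp_rot: [-0.068, 3.141, -0.0]
wrist_force: [-0.2, 0.2, -0.7]
width: 0.598
```

```bash
python3 st.py
python3 - <<'E'
from workcell import bot
import pickle
for n in("scene",): pickle.dump(bot.read_camera(n),open(f"{n}.pkl","wb"))
from ov import *
cv2.imwrite("pics/g5.png",cr("scene",250,85,80,60,10,1.8))
E
```

```text
t 17.82 tcp [ 580.2 -147.2  133.3] psi 92.48 tilt [ 0.0001 -0.    ] F [-0.17  0.23 -0.69] M [0.03 0.01 0.03] w 0.598 q6 -1.9
```

View pics/g5.png

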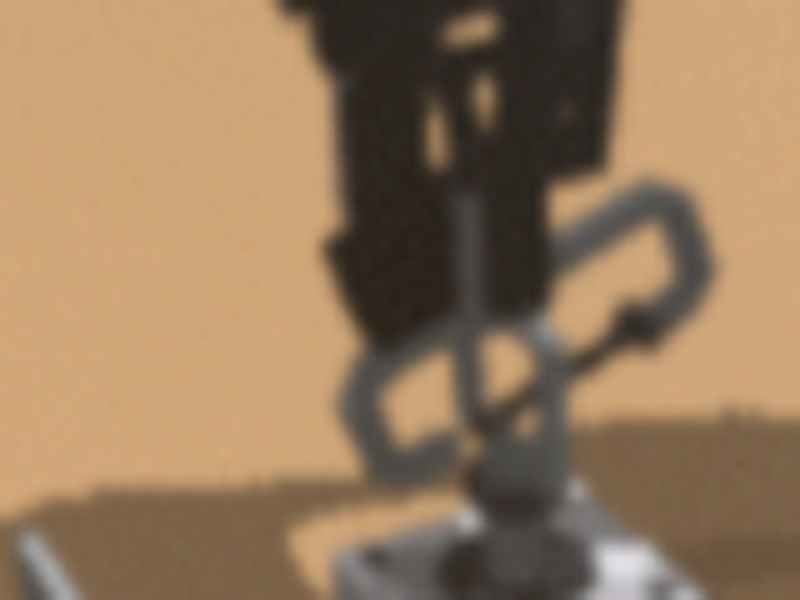

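The hook hangs on the bar, tilted nose down, gate shut, fingers clear on both sides of the grip. Now retreating straight up.

Request:
drive_tool(
  deltas=[
    {"hand": 0.7,"offset": [0,0,0.5],"angular": [0,0,0]},
    {"hand": 0.7,"offset": [0,0,1.5],"angular": [0,0,0]},
    {"hand": 0.7,"offset": [0,0,3],"angular": [0,0,0]},
    {"hand": 0.7,"offset": [0,0,5],"angular": [0,0,0]},
    {"hand": 0.7,"offset": [0,0,8],"angular": [0,0,0]},
    {"hand": 0.7,"offset": [0,0,12],"angular": [0,0,0]},
    {"hand": 0.7,"offset": [0,0,15],"angular": [0,0,0]},
    {"hand": 0.7,"offset": [0,0,15],"angular": [0,0,0]},
  ],
)

```text
time: 18.88
tool_pos: [0.5824, -0.1478, 0.2888]
tcp_rot: [-0.068, 3.133, -0.004]
wrist_force: [0.3, 0.1, 0.7]
width: 0.702
```

Request:
drive_tool(
  deltas=[
    {"hand": 0.7,"offset": [0,0,0],"angular": [0,0,0]},
    {"hand": 0.7,"offset": [0,0,0],"angular": [0,0,0]},
    {"hand": 0.7,"offset": [0,0,0],"angular": [0,0,0]},
    {"hand": 0.7,"offset": [0,0,0],"angular": [0,0,0]},
    {"hand": 0.7,"offset": [0,0,0],"angular": [0,0,0]},
    {"hand": 0.7,"offset": [0,0,0],"angular": [0,0,0]},
    {"hand": 0.7,"offset": [0,0,0],"angular": [0,0,0]},
    {"hand": 0.7,"offset": [0,0,0],"angular": [0,0,0]},
  ],
)

```text
time: 19.88
tool_pos: [0.5802, -0.1472, 0.2834]
tcp_rot: [-0.068, 3.141, -0.0]
wrist_force: [-0.5, -0.2, 0.2]
width: 0.697
```

```bash
python3 st.py
python3 - <<'E'
from workcell import bot
import pickle
a=bot.read_camera("scene")
for k in range(6): b=bot.read_camera("scene")
pickle.dump(b,open("scene.pkl","wb"))
from ov import *
print("diff",np.abs(a["frame"].astype(int)-b["frame"])[85:160,250:340].mean(),"bg",np.abs(a["frame"].astype(int)-b["frame"])[200:260,100:200].mean())
cv2.imwrite("pics/g6.png",cr("scene",240,85,100,75,8,1.8))
E
```

```text
t 19.88 tcp [ 580.2 -147.2  283.4] psi 92.48 tilt [ 0.0001 -0.    ] F [-0.54 -0.17  0.17] M [ 0.03  0.06 -0.01] w 0.697 q6 -1.9
diff 0.5944197530864197 bg 0.5460555555555555
```

View pics/g6.png

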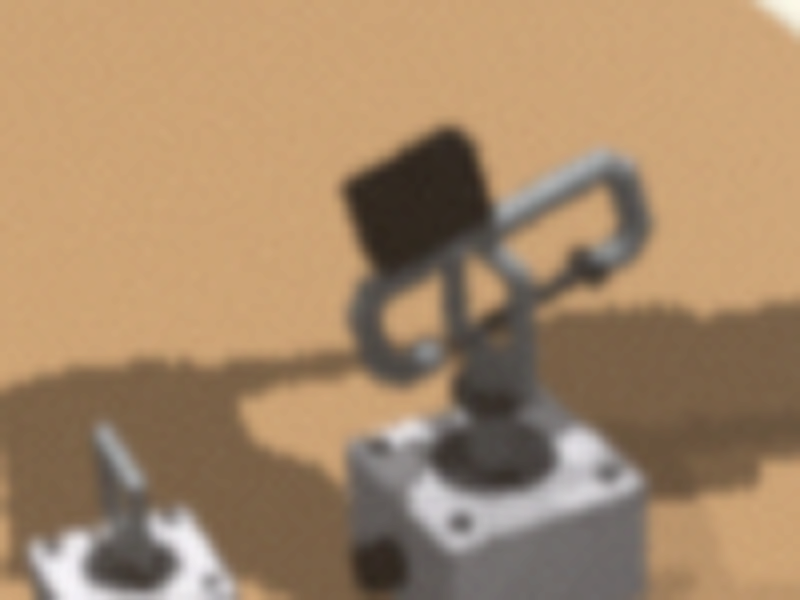

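The hook hangs still on the eye (image difference at noise level). The bar is inside the loop at crop (460–500,250), the gate is in line with the nose at (440,350), and the gripper is clear. I'm handing in.

```bash
python3 -c "
from workcell import bot
print(bot.finish_job())"
```

```text
the job is handed in; nothing more can be done
None
```

The larger snap hook is hanging on the larger load cell's eye, gate shut and let go. I handed the job in at about 20 s of the 61 s allowed; no verdict was reported.

- **Catching the bar:** I pressed the gate about 19 mm onto the bar, at about 8.6 N net. I then slid the hook 16 mm, and the gate force vanished as the bar passed the nose.
- **Pull test:** I pulled up for over 0.75 s. The force crept from about 11.5 N to about 15 N net while the arm settled. That is above the 12 N asked for, but below 20 N at every reading I took.
- **Release:** I slid the bar to about the middle of the opening, rested the spine on it, opened the fingers and moved straight up.
- **Last checks:**
  - The hook hung at rest; two pictures a fraction of a second apart differed only by noise.
  - The bar was inside the loop, and the gate looked shut in line with the nose.
  - The gripper was well clear.
  - The hook hangs tilted nose down rather than level.
  - I did not re-measure the weight, jar and screwdriver, but the hand never came near them and I felt no unexpected contact.

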